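Centre a drive's circuit board on the inspection stage

TASK

Pick up the long, narrow circuit board, the longest of the three that lie on the desk mat, and set it down on the small light panel, centred between the two stops, lying flat with its long sides running from stop to stop (either way round). Lower it onto the panel, do not let it drop, and leave the other two circuit boards where they lie.

Things in the scene. Friction and masses are not known exactly. Their poses are not given: they have to be found in the camera images.
- long_board_center (a point): Long board to be placed: loose, 50 to 85 g, 70 mm long (its x), 38 mm wide (y), 20 mm high. Lower 10 mm: rigid black carrier with the green board, upright sides, gripped across the 38 mm; above it a finned aluminium heatsink 30 x 26 mm nearer its -x end, a small steel connector at +x. Point: its middle, 10 mm above its underside. z up. Starts flat on the desk mat, level with the work surface.
- stage_mid (a point): Middle of the fixed inspection stage's top, a flat plate 140 mm (its x) by 110 mm (y), aluminium frame round a white light panel, top 14 mm above the desk. The point lies on the top half-way between two dark steel stops, 10 mm high, 38 mm long (along y), 8 mm thick, at the two x ends, facing sides 100 mm apart. Open on the +y and -y sides. x runs from stop to stop, z up.
- square_board_center (a point): A bystander: a square circuit board, 50 mm by 50 mm, 20 mm high, loose on the mat, with the same black carrier, green circuit board and finned aluminium heatsink. This point is its middle, 10 mm above its underside.
- short_board_center (a point): A bystander: a small circuit board, 40 mm (its x) by 28 mm (its y), 20 mm high, loose on the mat, with the same black carrier, green circuit board and finned aluminium heatsink. This point is its middle, 10 mm above its underside.
There are look-alikes about, which are no part of the job. Leave any pink look-alike of the part that bears long_board_center alone.

How it is judged (in metres and radians):
At the end, for the whole second after the job is handed in: The long board lies flat (within 6 degrees, heatsink up) on the stage's top between the stops, at rest and released; its middle is within 12 mm of the middle along the line from stop to stop and within 14 mm across it, and its long axis is within 11 degrees of that line (x of long_board_center in the frame of stage_mid between -0.012 and 0.012 m and y of long_board_center in the frame of stage_mid between -0.014 and 0.014 m and z of long_board_center in the frame of stage_mid between 0.006 and 0.014 m and angle between the x axis of long_board_center and the x axis of stage_mid, either way round below 0.2 rad and angle between long_board_center's own z axis and vertical below 0.1 rad and linear speed of long_board below 0.02 m/s); the robot touches nothing.
It fails at once if the long board is dropped, falling faster than 0.5 m/s (a fall of about 13 mm) while the fingers do not touch it (linear speed of long_board above 0.5 m/s and contact force between the fingers and long_board below 0.01 N).
It fails at once if the square board is moved by more than 20 mm (distance of square_board_center from where it was at the start of the episode above 0.02 m).
It fails at once if the short board is moved by more than 20 mm (distance of short_board_center from where it was at the start of the episode above 0.02 m).
It also fails if it takes over 43 s, if anything falls off the work surface, if the arm or the gripper's body presses on something with over 40 N, if the wrist force passes 120 N, or if a joint passes its speed limit or range.

ROBOT

A 7-joint arm with a two-finger parallel gripper is mounted at the origin on the work surface. World frame = base frame: x ahead of the robot, y to its left, z up, the work surface at z = 0. Lengths are in mm, angles in rad, forces in N, time in s.
With the tool pointing down it reaches from about 400 to 875 mm from the base axis. Payload 6.5 kg.
Tool frame: the origin (TCP) lies at the very end of the fingers, on their centre line; the grasp point (between the pads) lies 19 mm behind it (ctrl.pinch_z is the distance from the TCP to the grasp point, in mm); z points along the fingers, x is the direction in which the jaws open and shut, and the axes are right-handed (so a half turn about z gives the same grasp; the last joint's range is limited). The gripper opens to 85 mm and grips with 20 to 120 N. Pads are 22 mm wide; open, the fingers measure 114 mm over their backs; the gripper's body (76 mm by 85 mm) begins 54 mm behind the grasp point. The pads swing forward as they close: fully open they stand 13 mm farther back than shut.
Start: joints at [1.112, 0.536, -0.004, 1.538, 0.003, 1.067, -0.071], TCP at [248.8, -600.49, 231.29] pointing down, gripper open.
Joint ranges: [-2.7, 2.7], [-0.37, 2.16], [-1.27, 1.26], [0.24, 2.4], [-1.31, 4.45], [0.19, 1.91], [-2.76, 2.76]. Speed limits (rad/s): [2.39, 2.39, 3.14, 3.14, 3.14, 3.14, 3.14].

INTERFACE

Orientations are given as a unit quaternion [x, y, z, w].
In Python, from bench import ctrl, capture, camera_params, finder gives the robot as it stands. The module is installed in compiled form; this text tells all that it offers.
- The arm moves only by the shell command python3 -m creep 'ROWS' [OPENING]. ROWS is a JSON object of lists of equal length, an entry for each row: "delta_pos": the shift along the world's x, y, z each as a share of 0.08 m, from -1 to 1, a list of three; "delta_rot": the turn, a rotation vector about the world's x, y, z each as a share of 30 degrees, from -1 to 1, a list of three. A call has 1 to 12 rows; each row is the pose to reach, as a shift and turn from the pose commanded when the call began; what a row does not reach only later rows make up. A row lasts 1/12 s, in which the tool goes at most 41.7 mm and 7.16 degrees, less where a joint would pass 70% of its speed; a pose out of reach is approached as far as the arm can. A call with a number of a shift or a turn outside -1 to 1 is refused whole. A call with a gripper value outside its range is refused whole. OPENING is the finger opening in mm, from 0 to 85.4, set as the call begins (- or left out, the last holds). The fingers move at their own pace and stop on an object; the grip force is fixed at half the most. Time passes only in rows, so rows that repeat a pose let the fingers close. It gives the time, the measured TCP pose, the force and the opening at its end, in the units of the state.
- ctrl.get_state(): the state, without advancing time (a new reading comes with each control period).
- capture(name): name is "scene" or "side" or "wrist"; returns the picture (400x640x3 uint8, red, green, blue); there is no depth.
- camera_params(name): a dict with "mtx" (3x3 intrinsics, pixels), "eye" and "attitude" of the camera in the world. Camera axes: x right, y down, z forward; pixel columns grow to the right and rows downward; lengths in mm; the calibration is good to about 2 mm. A picture is of the moment at which its call begins: read the wrist's pose just before it. camera_params takes no time and is no camera call; for the wrist camera it gives the pose at the moment of the call.
- ctrl.finish_job(): hands the job in, once; it reports no verdict.
Trained networks look in the newest picture that a camera, given by its name, has taken for a name from the list of things; names that differ only in an ending like _2 or _b are one class to them, and where a whole thing is asked for, a point or a joint stands for the part that bears it (a point fixed in the world has none). Each returns a list of dicts, best first, with "score" (0 to 1); they miss things now and then, are a little off and sometimes report something else, mostly with a low value. They report only what shows in the picture. A call takes as long as a camera call. They do not tell look-alikes from the thing itself.
- finder.boxes_of(camera, name): "uv" ([column, row] in pixels, amid what is visible of it).
- finder.masks_of(camera, name): "pixels" (400x640 bool, what is visible of it) and "uv" ([column, row] in pixels, amid what is visible of it).
- finder.mark_of(camera, name): "uv" ([column, row] in pixels: a listed point, or the origin of a listed thing).
The state is a dict: "clock": time; "joint_positions": joint angles; "qd": joint speeds; "effort": joint torques, N m; "tool_pos": TCP position; "ee_rot": TCP orientation; "force": force on the tool from outside, world axes, zero at the start; "torque": the same for the moment, N m; "opening": finger opening in mm.
Only numpy, scipy, OpenCV 4.12 (cv2) and the standard library are available. Lean on these libraries where they do the work, as an engineer would, in place of code of your own. Each camera call takes 0.05 s, during which the arm holds its last target. There are 200 camera calls.

## Working session

There is one attempt and no reset: what is moved stays moved. The work goes in short steps, Python scripts to look and compute and a shell command to move; the robot and the scene stay as the last step left them, time stands still between calls to the robot, and variables do not carry over. Pictures are saved under pics/ and viewed, about 8 in all and at most 12, crops included, and the job is handed in when it is done.

```bash
mkdir -p pics
cat > h.py <<'E'
import numpy as np,cv2
from scipy.spatial.transform import Rotation as R
from bench import ctrl,capture,camera_params,finder
def ray(c,uv,P=None):
    P=P or camera_params(c)
    A=np.array(P["attitude"],float)
    A=A if A.shape==(3,3) else R.from_quat(A).as_matrix()
    d=A@np.linalg.inv(P["mtx"])@np.array([uv[0],uv[1],1.]); return np.array(P["eye"],float),d
def at(c,uv,z,P=None):
    o,d=ray(c,uv,P); return o+d*(z-o[2])/d[2]
def snap(c,f):
    im=capture(c); cv2.imwrite("pics/"+f,im[:,:,::-1]); return im
E
python3 - <<'E'
from h import *
print(ctrl.get_state()); print(camera_params("scene"),camera_params("wrist"))
ims=[snap(c,c+"0.png") for c in("scene","side")]
cv2.imwrite("pics/both0.png",np.vstack(ims)[:,:,::-1])
for c in("scene","side"):
  for n,z in(("long_board_center",10),("square_board_center",10),("short_board_center",10),("stage_mid",14)):
    for d in finder.mark_of(c,n)[:4]: print(c,n,round(d["score"],2),np.round(d["uv"]),at(c,d["uv"],z).round())
E
```

```text
{'clock': 0.0, 'joint_positions': array([ 1.11182099,  0.53716652, -0.00443543,  1.53889041,  0.00258837,
        1.06727186, -0.07121992]), 'qd': array([ 0.00062364, -0.00116019, -0.00012   , -0.00059352, -0.00063636,
       -0.00127667,  0.0005961 ]), 'effort': array([-4.65042558e-04, -5.83410144e+01,  1.04832955e+00, -2.59104216e+01,
        1.22541285e-02,  9.49852722e-03,  2.13947123e-05]), 'tool_pos': array([ 248.53164919, -599.92375208,  230.40613313]), 'ee_rot': array([ 8.31502620e-01, -5.55520157e-01, -7.50637824e-04, -4.30249400e-04]), 'force': array([-0.36036273, -0.6795501 ,  0.8031316 ]), 'torque': array([-0.04144937, -0.03944631, -0.0356802 ]), 'opening': 85.62710814081191}
{'mtx': array([[404.35378454,   0.        , 323.09202795],
       [  0.        , 404.35378454, 197.01939662],
       [  0.        ,   0.        ,   1.        ]]), 'eye': array([1252.56414716,  380.79297678,  636.17156885]), 'attitude': array([ 0.43306655,  0.77932177, -0.39421238, -0.2229519 ])} {'mtx': array([[288.70766725,   0.        , 318.60503167],
       [  0.        , 288.70766725, 202.0645293
[... 247 characters left out ...]
10.]
scene long_board_center 0.62 [268. 160.] [ 450. -303.   10.]
scene long_board_center 0.49 [240. 185.] [ 595. -290.   10.]
scene square_board_center 0.56 [299. 201.] [ 570. -111.   10.]
scene short_board_center 0.45 [288. 174.] [ 481. -208.   10.]
scene stage_mid 0.65 [415. 227.] [511. 184.  14.]
side long_board_center 0.91 [396. 285.] [ 596. -278.   10.]
side long_board_center 0.7 [457. 276.] [ 709. -312.   10.]
side long_board_center 0.7 [332. 329.] [ 451. -297.   10.]
side square_board_center 0.87 [339. 224.] [574. -99.  10.]
side short_board_center 0.54 [321. 279.] [ 479. -203.   10.]
side stage_mid 0.68 [263. 154.] [514. 194.  14.]
side stage_mid 0.32 [341. 224.] [ 576. -106.   14.]
```

View pics/scene0.png

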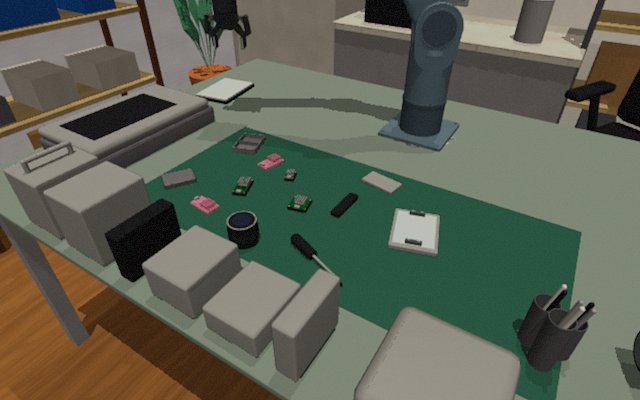

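View pics/side0.png

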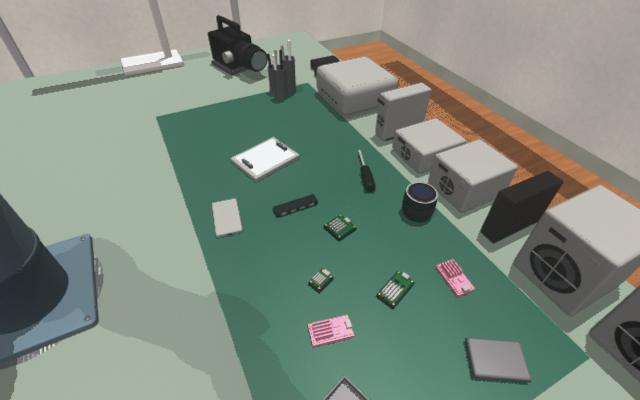

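Candidates for the long board:
- Green board: scene (240,185), side (396,287).
- Pink look-alikes: scene (270,160) and (204,204), side (331,330) and (455,277).
- Square green board: side (340,226).
- Short green board: side (321,279).

I choose the green one at side (396,287), and will check it in a crop and measure its axes.

Run:
```python
from h import *
im=cv2.imread("pics/side0.png"); cv2.imwrite("pics/crop.png",cv2.resize(im[190:350,290:490],None,fx=4,fy=3.7)[:600])
capture("side")
ms=finder.masks_of("side","long_board_center")
def rect(m,z,c="side"):
    v,u=np.nonzero(m); p=np.array([at(c,(a,b),z)[:2] for a,b in zip(u,v)],np.float32)
    return cv2.minAreaRect(p)
for m in ms[:3]: print(m["score"],m["uv"],rect(m["pixels"],10))
for n in ("square_board_center","short_board_center","stage_mid"):
  try:
    for m in finder.masks_of("side",n)[:2]: print(n,m["score"],m["uv"],rect(m["pixels"],12))
  except Exception as e: print(n,e)
# stage white panel
capture("scene")
for c,uvs in(("side",[(247,163),(282,146)]),("scene",[(417,213),(413,242)])):
  print(c,[at(c,q,22).round() for q in uvs])
```

```text
0.85 [455.0, 276.4] ((703.2017211914062, -312.82110595703125), (72.9911880493164, 45.5706901550293), 83.87834930419922)
0.73 [393.8, 287.1] ((590.81201171875, -282.6299133300781), (76.45217895507812, 37.874446868896484), 19.420204162597656)
0.63 [332.2, 330.9] ((447.3680114746094, -297.9910888671875), (41.8109130859375, 74.25968170166016), 78.63015747070312)
square_board_center 0.8 [339.1, 225.3] ((571.6102294921875, -108.8949203491211), (57.10280990600586, 55.348995208740234), 10.406747817993164)
short_board_center 0.53 [320.9, 279.0] ((476.6470947265625, -205.00193786621094), (45.73863983154297, 30.887630462646484), 21.5347957611084)
stage_mid 0.77 [263.2, 157.3] ((516.1995239257812, 181.3054962158203), (151.03729248046875, 124.66004943847656), 16.894454956054688)
stage_mid 0.34 [339.5, 227.7] ((572.0912475585938, -109.8594970703125), (56.891483306884766, 55.46150207519531), 12.493912696838379)
side [array([465., 169.,  22.]), array([569., 196.,  22.])]
scene [array([469., 172.,  22.]), array([573., 202.,  22.])]
```

View pics/crop.png

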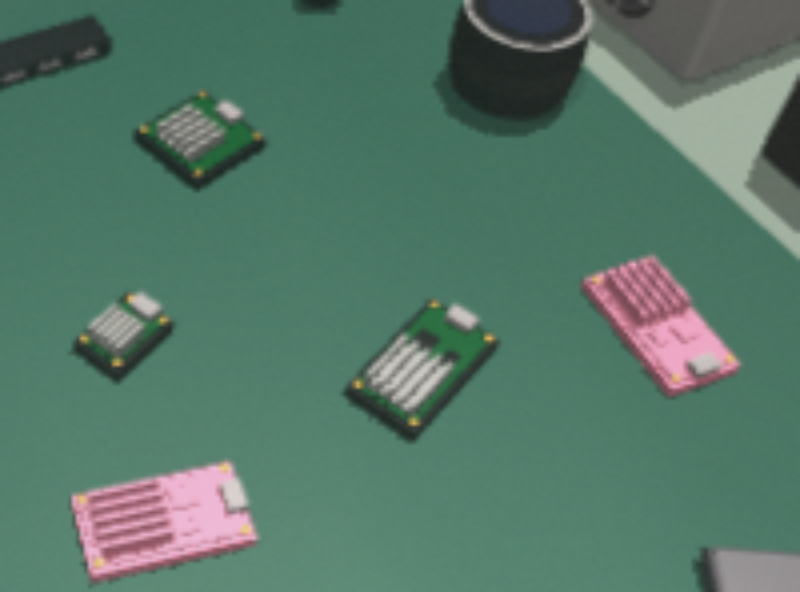

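The crop confirms it: the green board at crop (420,370), with its heatsink at one end and its connector at the other, is clearly the longest green one. Its middle is about (593,-284), with its axis at about 19°. The stage middle is about (518,185) at about 16°.

I'll go above it at height.

```bash
for i in 1; do :; done
python3 -m creep '{"delta_pos":[[0.5,0.5,0],[1,1,0],[1,1,0]],"delta_rot":[[0,0,0],[0,0,0],[0,0,0]]}' 85
python3 -m creep '{"delta_pos":[[0.5,0.5,0],[1,1,0],[1,1,0]],"delta_rot":[[0,0,0],[0,0,0],[0,0,0]]}'
python3 -m creep '{"delta_pos":[[0.5,0.5,0],[1,1,0],[1,1,0]],"delta_rot":[[0,0,0],[0,0,0],[0,0,0]]}'
python3 -m creep '{"delta_pos":[[0.5,0.5,0],[1,1,0],[1,1,0]],"delta_rot":[[0,0,0],[0,0,0],[0,0,0]]}'
python3 -m creep '{"delta_pos":[[0.3,-0.05,-0.5],[0.3,-0.05,-0.9],[0.3,-0.05,-0.9],[0.3,-0.05,-0.9]],"delta_rot":[[0,0,-0.1],[0,0,-0.1],[0,0,-0.1],[0,0,-0.1]]}'
cat >> h.py <<'E'
def rect(m,z,c):
    P=camera_params(c); v,u=np.nonzero(m); p=np.array([at(c,(a,b),z,P)[:2] for a,b in zip(u,v)],np.float32)
    return cv2.minAreaRect(p)
def tool():
    s=ctrl.get_state(); x=R.from_quat(s["ee_rot"]).as_matrix(); print("t",s["clock"],"tcp",s["tool_pos"].round(1),"xang",np.degrees(np.arctan2(x[1,0],x[0,0])).round(1),"zaxis",x[:,2].round(3),"F",s["force"].round(1),"open",round(s["opening"],1))
E
python3 - <<'E'
from h import *
tool(); snap("wrist","w1.png")
for m in finder.masks_of("wrist","long_board_center")[:3]: print(m["score"],m["uv"],rect(m["pixels"],10,"wrist"))
for d in finder.mark_of("wrist","long_board_center")[:3]: print(d, at("wrist",d["uv"],10))
E
```

```text
clock: 1.05
tool_pos: [331.5, -517.9, 231.3]
ee_rot: [0.832, -0.555, 0.0, -0.001]
force: [1.6, 1.1, 0.4]
opening: 85.3
clock: 1.3
tool_pos: [411.9, -437.1, 231.5]
ee_rot: [0.832, -0.554, 0.0, -0.001]
force: [1.3, -0.3, 0.5]
opening: 84.9
clock: 1.55
tool_pos: [491.8, -356.8, 231.6]
ee_rot: [0.832, -0.554, 0.0, -0.001]
force: [0.7, 0.6, 0.6]
opening: 85.1
clock: 1.8
tool_pos: [571.5, -276.5, 231.5]
ee_rot: [0.832, -0.554, 0.0, -0.001]
force: [0.4, 0.1, 0.5]
opening: 85.2
clock: 2.13
tool_pos: [591.3, -283.9, 157.5]
ee_rot: [0.817, -0.577, -0.002, 0.001]
force: [-0.0, 0.1, 0.6]
opening: 85.0
t 2.1333 tcp [ 591.3 -283.9  157.5] xang -70.5 zaxis [-0.005  0.002 -1.   ] F [-0.   0.1  0.6] open 85.0
0.86 [321.8, 183.2] ((594.343017578125, -284.22308349609375), (70.94900512695312, 38.19026184082031), 20.51412010192871)
0.86 [287.3, 297.2] ((451.43756103515625, -299.2254638671875), (39.65933609008789, 76.81069946289062), 76.68295288085938)
0.8 [388.9, 85.2] ((707.9718017578125, -315.9073181152344), (72.54769134521484, 39.05780029296875), 84.03978729248047)
{'uv': [386.4, 84.0], 'score': 0.81} [ 710.05322509 -313.91941549   10.        ]
{'uv': [289.0, 300.0], 'score': 0.81} [ 447.16470203 -300.49955745   10.        ]
{'uv': [318.7, 181.8], 'score': 0.76} [ 598.5528684  -285.21017669   10.        ]
```

View pics/w1.png

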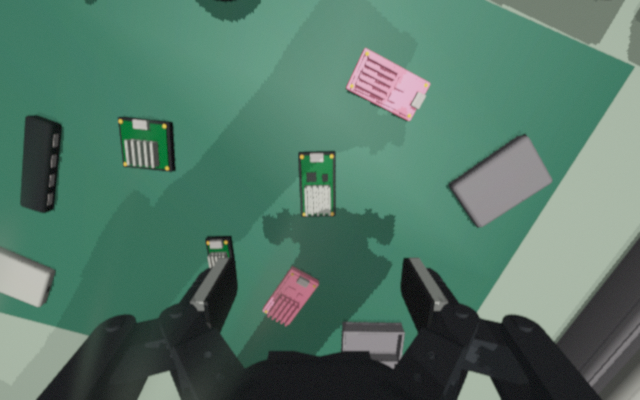

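The wrist view shows the long green board at (318,184), centred between the fingers. That gives (596,-284.5) at 20.5° and a 71x38 footprint, which matches. I'll descend with the jaws narrowed to 58 mm.

```bash
python3 -m creep '{"delta_pos":[[0.05,0,-0.4],[0.05,0,-0.8],[0.05,0,-1],[0.05,0,-1]],"delta_rot":[[0,0,0.03],[0,0,0.03],[0,0,0.03],[0,0,0.03]]}' 58
python3 -m creep '{"delta_pos":[[0,0,-0.2],[0,0,-0.4],[0,0,-0.55],[0,0,-0.7],[0,0,-0.7]],"delta_rot":[[0,0,0],[0,0,0],[0,0,0],[0,0,0],[0,0,0]]}'
python3 - <<'E'
from h import *
tool(); snap("wrist","w2.png")
for m in finder.masks_of("wrist","long_board_center")[:3]: print(m["score"],m["uv"],rect(m["pixels"],10,"wrist"))
E
```

```text
clock: 2.62
tool_pos: [594.9, -284.3, 77.5]
ee_rot: [0.821, -0.571, -0.002, 0.0]
force: [-0.7, 0.2, -0.7]
opening: 57.9
clock: 3.03
tool_pos: [596.0, -284.4, 22.4]
ee_rot: [0.821, -0.571, -0.001, 0.0]
force: [-0.9, -0.6, -0.3]
opening: 57.9
t 3.0333 tcp [ 596.  -284.4   22.4] xang -69.6 zaxis [-0.002  0.001 -1.   ] F [-0.9 -0.6 -0.3] open 57.9
0.84 [443.6, 76.9] ((705.9315185546875, -314.4798278808594), (75.39969635009766, 39.85951232910156), 83.89176177978516)
0.6 [313.5, 245.0] ((592.0104370117188, -282.7213439941406), (75.55911254882812, 38.435909271240234), 20.714553833007812)
```

View pics/w2.png

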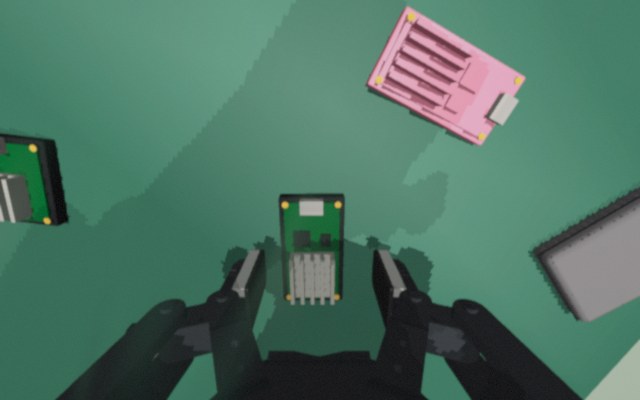

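The board at (312,248) lies between the fingertips. I'll lower to about 3 mm above the mat and close.

```bash
python3 -m creep '{"delta_pos":[[0,0,-0.08],[0,0,-0.16],[0,0,-0.24],[0,0,-0.24],[0,0,-0.24]],"delta_rot":[[0,0,0],[0,0,0],[0,0,0],[0,0,0],[0,0,0]]}'
python3 -m creep '{"delta_pos":[[0,0,0],[0,0,0],[0,0,0],[0,0,0],[0,0,0],[0,0,0],[0,0,0],[0,0,0]],"delta_rot":[[0,0,0],[0,0,0],[0,0,0],[0,0,0],[0,0,0],[0,0,0],[0,0,0],[0,0,0]]}' 30
```

```text
clock: 3.55
tool_pos: [596.3, -284.3, 3.5]
ee_rot: [0.821, -0.571, -0.001, 0.0]
force: [-0.5, 0.4, -0.4]
opening: 58.0
clock: 4.22
tool_pos: [597.3, -284.6, 4.8]
ee_rot: [0.821, -0.571, 0.0, -0.0]
force: [-0.9, 0.2, 5.3]
opening: 35.0
```

```bash
python3 -m creep '{"delta_pos":[[0,0,0],[0,0,0],[0,0,0]],"delta_rot":[[0,0,0],[0,0,0],[0,0,0]]}'
python3 - <<'E'
from h import *
tool(); a=snap("wrist","w3.png"); b=snap("side","s3.png")
cv2.imwrite("pics/c3.png",np.vstack([cv2.resize(a[180:400,180:460],(640,300)),cv2.resize(b[210:340,320:480],(640,300))])[:,:,::-1])
E
```

```text
clock: 4.47
tool_pos: [597.2, -284.6, 4.8]
ee_rot: [0.821, -0.571, 0.0, -0.0]
force: [-0.6, 1.4, 5.3]
opening: 35.1
t 4.4667 tcp [ 597.2 -284.6    4.8] xang -69.6 zaxis [ 0.001 -0.    -1.   ] F [-0.6  1.4  5.3] open 35.1
```

View pics/c3.png

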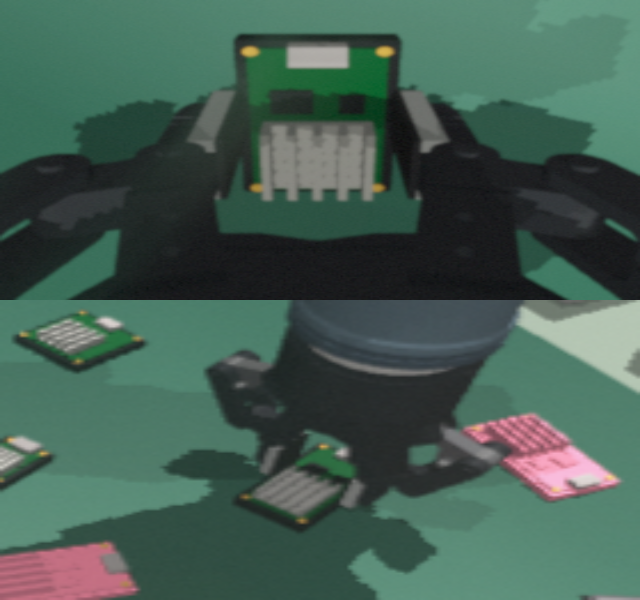

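Both pads are closed on the carrier's sides and the board sits level between them. The reading is steady at 35 mm, with the tips touching the mat. I'll lift slightly and check.

```bash
python3 -m creep '{"delta_pos":[[0,0,0.05],[0,0,0.1],[0,0,0.15],[0,0,0.15],[0,0,0.15]],"delta_rot":[[0,0,0],[0,0,0],[0,0,0],[0,0,0],[0,0,0]]}'
python3 - <<'E'
from h import *
tool(); a=snap("wrist","w4.png"); b=snap("side","s4.png")
cv2.imwrite("pics/c4.png",np.vstack([cv2.resize(a[180:400,180:460],(640,300)),cv2.resize(b[210:340,320:480],(640,300))])[:,:,::-1])
E
```

```text
clock: 4.98
tool_pos: [597.0, -284.6, 16.4]
ee_rot: [0.821, -0.571, 0.0, -0.0]
force: [0.7, 0.5, -0.8]
opening: 34.5
t 4.9833 tcp [ 597.  -284.6   16.4] xang -69.6 zaxis [ 0.001 -0.    -1.   ] F [ 0.7  0.5 -0.8] open 34.5
```

View pics/c4.png

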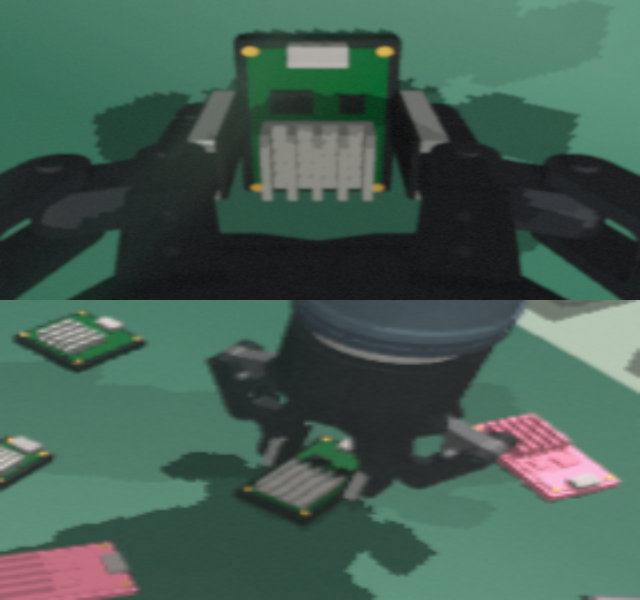

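The board is held: the wrist view is unchanged while the TCP rose 12 mm, and the force is about -0.8 N, its weight. Now I'll lift and carry it.

```bash
python3 -m creep '{"delta_pos":[[0,0,0.25],[0,0,0.6],[0,0,0.9],[0,0,1],[0,0,1]],"delta_rot":[[0,0,0],[0,0,0],[0,0,0],[0,0,0],[0,0,0]]}'
python3 -m creep '{"delta_pos":[[-0.05,0.3,0],[-0.1,0.65,0],[-0.17,1,0]],"delta_rot":[[0,0,0],[0,0,0],[0,0,0]]}'
python3 -m creep '{"delta_pos":[[-0.05,0.3,0],[-0.1,0.65,0],[-0.17,1,0]],"delta_rot":[[0,0,0],[0,0,0],[0,0,0]]}'
python3 -m creep '{"delta_pos":[[-0.05,0.3,0],[-0.1,0.65,0],[-0.17,1,0]],"delta_rot":[[0,0,0],[0,0,0],[0,0,0]]}'
python3 -m creep '{"delta_pos":[[-0.05,0.3,0],[-0.1,0.65,0],[-0.17,1,0]],"delta_rot":[[0,0,0],[0,0,0],[0,0,0]]}'
python3 -m creep '{"delta_pos":[[-0.05,0.3,0],[-0.1,0.65,0],[-0.17,1,0]],"delta_rot":[[0,0,-0.05],[0,0,-0.1],[0,0,-0.13]]}'
python3 -m creep '{"delta_pos":[[-0.05,0.3,0],[-0.1,0.6,0],[-0.13,0.8,0],[-0.14,0.87,0],[-0.14,0.87,0],[-0.14,0.87,0]],"delta_rot":[[0,0,0],[0,0,0],[0,0,0],[0,0,0],[0,0,0],[0,0,0]]}'
python3 - <<'E'
from h import *
tool(); s=ctrl.get_state(); zt=s["tool_pos"][2]; snap("wrist","w5.png")
for m in finder.masks_of("wrist","long_board_center")[:2]: print("board",m["score"],m["uv"],rect(m["pixels"],zt+5,"wrist"))
for m in finder.masks_of("wrist","stage_mid")[:2]: print("stage",m["score"],m["uv"],rect(m["pixels"],14,"wrist"))
for c in("wrist","scene","side"):
  if c!="wrist": snap(c,c+"5.png")
  for d in finder.mark_of(c,"stage_mid")[:2]: print(c,d["score"],at(c,d["uv"],14))
E
```

```text
clock: 5.5
tool_pos: [598.4, -285.2, 98.4]
ee_rot: [0.821, -0.571, 0.002, -0.0]
force: [0.4, -0.9, -0.6]
opening: 35.0
clock: 5.75
tool_pos: [581.9, -203.8, 94.3]
ee_rot: [0.821, -0.571, -0.001, 0.0]
force: [1.0, 0.9, -0.7]
opening: 34.9
clock: 6.0
tool_pos: [568.2, -123.3, 94.3]
ee_rot: [0.821, -0.571, -0.001, 0.001]
force: [0.9, -0.2, -0.6]
opening: 34.6
clock: 6.25
tool_pos: [554.7, -43.4, 94.5]
ee_rot: [0.821, -0.571, -0.001, 0.001]
force: [0.9, -0.2, -1.3]
opening: 35.0
clock: 6.5
tool_pos: [541.1, 36.4, 94.5]
ee_rot: [0.821, -0.571, -0.001, 0.001]
force: [-0.4, 0.7, -0.5]
opening: 34.9
clock: 6.75
tool_pos: [527.6, 116.2, 94.5]
ee_rot: [0.801, -0.599, -0.001, 0.001]
force: [0.4, 0.3, -1.3]
opening: 35.1
clock: 7.25
tool_pos: [517.2, 183.7, 95.2]
ee_rot: [0.801, -0.598, -0.0, 0.001]
force: [0.0, -1.2, 0.3]
opening: 34.8
t 7.25 tcp [517.2 183.7  95.2] xang -73.5 zaxis [-0.001 -0.002 -1.   ] F [ 0.  -1.2  0.3] open 34.8
board 0.89 [319.5, 260.5] ((512.8974609375, 180.66958618164062), (76.66010284423828, 38.13780212402344), 16.040929794311523)
stage 0.84 [313.9, 169.2] ((526.2193603515625, 187.0169677734375), (122.10377502441406, 110.7453384399414), 16.901384353637695)
wrist 0.85 [515.11995462 186.48690548  14.        ]
scene 0.91 [505.02886644 184.83087931  14.        ]
side 0.72 [514.24108856 182.10768279  14.        ]
```

View pics/w5.png

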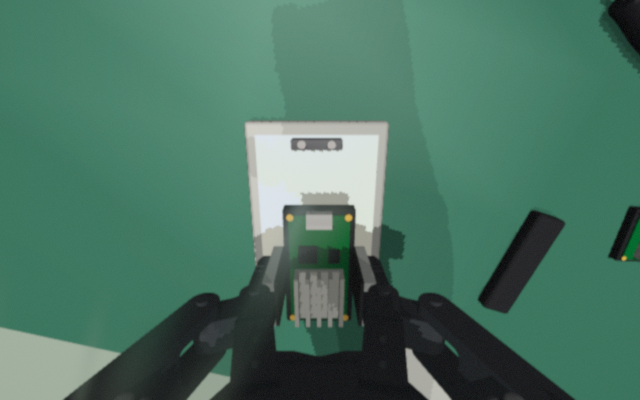

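The wrist view shows the board held straight at (319,265), with its far edge at row 206. The stage's far frame edge runs from (247,123) to (387,123), and the far stop is at (317,144). From these edges I'll work out the offset.

Run:
```python
from h import *
s=ctrl.get_state(); T=s["tool_pos"]; P=camera_params("wrist")
w=lambda uv,z: at("wrist",uv,z,P)[:2]
a=w((247,123),14);b=w((387,123),14); y=(a-b)/np.linalg.norm(a-b); x=np.array([y[1],-y[0]])
print("edge len",np.linalg.norm(a-b),"x ang",np.degrees(np.arctan2(x[1],x[0])))
print("mid by far edge",(a+b)/2-70*x)
f=w((317,139),24); print("mid by stop far top edge",f-58*x)
f=w((317,150),14); print("mid by stop near face foot",f-50*x)
c,d=w((285,207),T[2]+5),w((354,207),T[2]+5)
print("board far edge",np.linalg.norm(c-d)); yb=(c-d)/np.linalg.norm(c-d); xb=np.array([yb[1],-yb[0]])
print("board ang",np.degrees(np.arctan2(xb[1],xb[0])),"mid",(c+d)/2-35*xb, "tcp",T)
# initial pictures: stops, white panel
for c in("side","scene"):
  im=cv2.imread(f"pics/{c}0.png"); m=(im.min(2)>185).astype(np.uint8)
  n,l,st,ce=cv2.connectedComponentsWithStats(m); q=(263,157) if c=="side" else (416,228)
  print(c,rect(l==l[q[1],q[0]],14,c))
```

```text
edge len 105.55342477245848 x ang 16.485977769415104
mid by far edge [515.97545252 184.50384021]
mid by stop far top edge [517.17071832 184.81990958]
mid by stop near face foot [515.72881781 184.46687483]
board far edge 35.03369526541532
board ang 16.487900980911377 mid [515.22692098 182.53401958] tcp [517.78131376 184.52728372  96.15234464]
side ((517.342529296875, 187.45071411132812), (131.36846923828125, 102.38566589355469), 16.38829231262207)
scene ((-403.8027648925781, -536.324462890625), (3162.18798828125, 5011.75830078125), 33.6385383605957)
```

```bash
python3 -m creep '{"delta_pos":[[0.02,0.03,-0.15],[0.02,0.03,-0.35],[0.02,0.03,-0.55],[0.02,0.03,-0.75],[0.02,0.03,-0.85],[0.02,0.03,-0.85],[0.02,0.03,-0.85]],"delta_rot":[[0,0,0],[0,0,0],[0,0,0],[0,0,0],[0,0,0],[0,0,0],[0,0,0]]}'
python3 - <<'E'
from h import *
tool(); a=snap("wrist","w6.png"); b=snap("side","s6.png")
cv2.imwrite("pics/c6.png",np.vstack([a[60:400,100:540],cv2.resize(b[110:200,200:320],(440,300))])[:,:,::-1][:600])
cv2.imwrite("pics/c6.png",np.hstack([cv2.resize(a[80:400,160:480],(400,400)),cv2.resize(b[100:200,213:313],(400,400),interpolation=2)])[:,:,::-1])
E
```

```text
clock: 8.23
tool_pos: [519.0, 187.5, 27.7]
ee_rot: [0.801, -0.598, -0.0, 0.0]
force: [0.9, 0.1, -0.2]
opening: 35.1
t 8.2333 tcp [519.  187.5  27.7] xang -73.5 zaxis [-0.001 -0.    -1.   ] F [ 0.9  0.1 -0.2] open 35.1
```

View pics/c6.png

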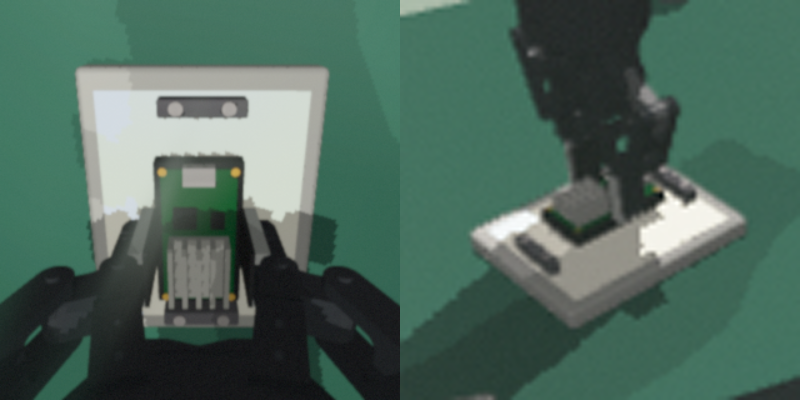

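The board hovers just above the panel, squarely between the two stops (crop rows 118 and 308). I'll check the centring numerically.

Run:
```python
from h import *
P=camera_params("wrist"); T=ctrl.get_state()["tool_pos"]
w=lambda u,v,z: at("wrist",(160+.8*u,80+.8*v),z,P)[:2]
x=np.array([np.cos(np.radians(16.5)),np.sin(np.radians(16.5))]); y=np.array([-x[1],x[0]])
for n,p in dict(farstop=w(202,118,14),nearstop=w(201,309,24),bfar=w(199,157,T[2]+5),bfarL=w(154,158,T[2]+5),bfarR=w(244,158,T[2]+5),stageL=w(77,69,14),stageR=w(329,69,14)).items(): print(n,(p-T[:2])@x,(p-T[:2])@y)
```

```text
farstop 44.3034783471062 -2.3844174374337803
nearstop -52.07205810629591 -2.1589988784738163
bfar 32.69951252469394 -1.0264741094567478
bfarL 32.25604092807315 17.245880582427304
bfarR 32.28322844654561 -19.29789780260107
stageL 65.72126966050304 51.27106439051235
stageR 65.79013036848477 -56.7148620555339
```

The centring error is about 1.5 mm, well within tolerance. I'll lower to contact.

```bash
python3 -m creep '{"delta_pos":[[0,0,-0.03],[0,0,-0.06],[0,0,-0.08],[0,0,-0.1],[0,0,-0.11],[0,0,-0.11],[0,0,-0.11]],"delta_rot":[[0,0,0],[0,0,0],[0,0,0],[0,0,0],[0,0,0],[0,0,0],[0,0,0]]}'
```

```text
clock: 8.92
tool_pos: [519.2, 187.5, 19.3]
ee_rot: [0.801, -0.598, -0.0, 0.0]
force: [0.2, -0.0, -0.6]
opening: 35.0
```

```bash
python3 -m creep '{"delta_pos":[[0,0,-0.01],[0,0,-0.02],[0,0,-0.02],[0,0,-0.02]],"delta_rot":[[0,0,0],[0,0,0],[0,0,0],[0,0,0]]}'
```

```text
clock: 9.25
tool_pos: [519.4, 187.6, 18.7]
ee_rot: [0.801, -0.598, 0.0, -0.0]
force: [-2.8, -1.2, 10.0]
opening: 35.2
```

Contact: 10 N up at z = 18.7, as expected. I'll release and retreat upward.

```bash
python3 -m creep '{"delta_pos":[[0,0,0.01],[0,0,0.01],[0,0,0.01],[0,0,0.01],[0,0,0.01],[0,0,0.01]],"delta_rot":[[0,0,0],[0,0,0],[0,0,0],[0,0,0],[0,0,0],[0,0,0]]}' 60
python3 -m creep '{"delta_pos":[[0,0,0.1],[0,0,0.3],[0,0,0.6],[0,0,1],[0,0,1]],"delta_rot":[[0,0,0],[0,0,0],[0,0,0],[0,0,0],[0,0,0]]}'
python3 -m creep '{"delta_pos":[[-0.3,-0.1,0.4],[-0.6,-0.2,0.8],[-0.9,-0.25,1],[-0.9,-0.25,1],[-0.9,-0.25,1]],"delta_rot":[[0,0,0],[0,0,0],[0,0,0],[0,0,0],[0,0,0]]}'
python3 - <<'E'
from h import *
tool(); a=snap("wrist","w7.png")
for m in finder.masks_of("wrist","long_board_center")[:1]: print("board",m["score"],m["uv"],rect(m["pixels"],24,"wrist"))
for m in finder.masks_of("wrist","stage_mid")[:1]: print("stage",m["score"],m["uv"],rect(m["pixels"],14,"wrist"))
b=snap("side","s7.png")
for n in("square_board_center","short_board_center"):
  for d in finder.mark_of("side",n)[:1]: print(n,d["score"],at("side",d["uv"],10).round())
cv2.imwrite("pics/c7.png",np.hstack([cv2.resize(a[80:400,160:480],(400,400)),cv2.resize(b[100:300,200:400],(400,400),interpolation=2)])[:,:,::-1])
E
```

```text
clock: 9.75
tool_pos: [519.1, 187.5, 18.4]
ee_rot: [0.801, -0.598, -0.0, 0.0]
force: [-0.6, -0.8, -0.4]
opening: 60.0
clock: 10.17
tool_pos: [522.7, 188.9, 104.1]
ee_rot: [0.801, -0.598, 0.002, -0.004]
force: [1.6, -0.4, -0.5]
opening: 60.1
clock: 10.58
tool_pos: [447.2, 167.6, 179.6]
ee_rot: [0.801, -0.598, 0.001, -0.001]
force: [0.3, 0.7, -0.1]
opening: 59.8
t 10.5833 tcp [447.2 167.6 179.6] xang -73.5 zaxis [ 0.002  0.001 -1.   ] F [ 0.3  0.7 -0.1] open 59.8
board 0.96 [321.0, 114.2] ((515.5421142578125, 185.62611389160156), (69.20420837402344, 37.54177474975586), 16.531457901000977)
stage 0.93 [336.9, 103.1] ((516.2864990234375, 184.54476928710938), (139.2373046875, 110.4218978881836), 16.366945266723633)
square_board_center 0.91 [ 575. -107.   10.]
short_board_center 0.91 [ 480. -202.   10.]
```

View pics/c7.png

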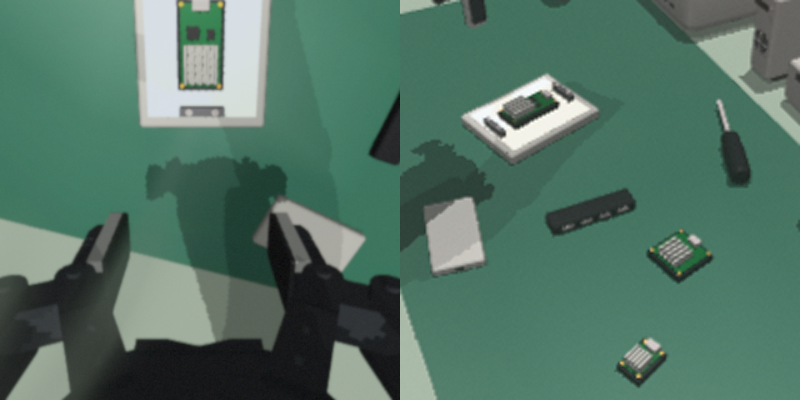

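The board lies flat between the stops, about 1 mm off centre and 0.2° off axis. The bystanders are where they were and the arm is clear, so I'll hand in.

```bash
python3 -c "
from bench import ctrl; print(ctrl.finish_job())"
```

```text
the job is handed in; nothing more can be done
None
```

I picked up the long green board across its 38 mm width, carried it to the light panel, lowered it until the wrist read 10 N of contact, released it and backed off. I then handed the job in, at about 11 s on the clock. No verdict was reported.

- **Placement:** the last wrist picture puts the board's middle about 1.3 mm from the stage's middle and its long axis within 0.2° of the stop-to-stop line. It looks flat, heatsink up.
- **Bystanders:** the square and short boards were found within a few mm of their first positions, and the robot was clear of everything.
- **Disagreements:** the gripper read 35 mm on the 38 mm wide board while it was held. The scene camera's mark of the stage was about 10 mm off the other cameras, so I used the wrist camera's edges instead. One panel outline I tried in the scene picture failed and I ignored it.

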